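# Put the knife maker's pieces back in their nests

## Task

Tidy the knife maker's bench: put each of the four loose pieces (large round tin, small round tin, square steel bench block, long wooden knife handle) into the wooden nest whose recess has its shape and size, so that each lies flat on the floor of its own recess, the way up it lies now. Set the pieces down rather than dropping them, and leave the glue bottle and the hammer where they are.

Things in the scene. Friction and masses are not known exactly. Their poses are not given: they have to be found in the camera images.
- large_tin: Closed aluminium tin with a grey disc on its lid, standing on the bench: a disc 60 mm across (58 mm in its lower 20 mm), 32 mm high, about 0.12 kg. Origin: centre of its underside; z up along its axis. Loose; belongs in nest_large_round.
- small_tin: The same kind of tin, 40 mm across (38 mm in its lower 20 mm), 32 mm high, about 0.06 kg. Origin: centre of its underside; z up along its axis. Loose; belongs in nest_small_round.
- bench_block: Solid bright steel block, 50 x 50 mm, 30 mm high, about 0.55 kg. Origin: centre of its underside; x and y square to its sides; z up. Loose; belongs in nest_square, any of the four ways round.
- knife_handle: Wooden knife handle with two thin brass bands, lying on the bench: 100 mm long, 24 mm wide with parallel sides and half-round ends (seen from above), 30 mm high, about 0.07 kg. Origin: centre of its underside (its centre of mass is straight above); x along its length, z up. Loose; belongs in nest_long, either way round.
- nest_large_round: Fixed dark wooden block, 96 x 96 mm, 12 mm high, with a round recess 74 mm across in the middle of its top, 5 mm deep, cork-coloured floor 7 mm above the bench. Origin: centre of the block's underside, on the bench; x and y square to its sides, z up.
- nest_small_round: Fixed dark wooden block, 80 x 80 mm, 12 mm high, with a round recess 54 mm across in the middle of its top, 5 mm deep, cork-coloured floor 7 mm above the bench. Origin: centre of the block's underside, on the bench; x and y square to its sides, z up.
- nest_square: Fixed dark wooden block, 88 x 88 mm, 12 mm high, with a square recess 64 x 64 mm, its sides parallel to the block's, in the middle of its top, 5 mm deep, cork-coloured floor 7 mm above the bench. Origin: centre of the block's underside, on the bench; x and y square to its sides, z up.
- nest_long: Fixed dark wooden block, 134 (along x) x 60 (along y) mm, 12 mm high, with a rectangular recess 114 (along x) x 38 mm (along y) in the middle of its top, 5 mm deep, cork-coloured floor 7 mm above the bench. Origin: centre of the block's underside, on the bench; x along its length, z up.
- glue_bottle: Bystander: white bottle with orange cap, 48 mm across, 110 mm high, standing to the right of the work. Origin: centre of its underside. Not to be moved.
- hammer: Bystander: hammer lying to the left of the work, roughly pointing ahead, its head at the far end, 260 mm long, 26 mm high. Origin on the bench beneath the middle of its length; x along it towards the head. Not to be moved.
Mind the look-alikes: they are no part of the job. What is shaped like the nest_small_round but orange is not meant. What is shaped like the nest_square but pink is not meant.

How it is judged (in metres and radians):
At the end, for the whole second after the job is handed in: Each of the four pieces lies in its own nest: centre within 12 mm of the nest's centre (horizontally), underside less than 2.5 mm above the recess floor (9.5 mm above the bench), upright within 0.08 rad, at rest and released (horizontal distance between large_tin and nest_large_round below 0.012 m and z of large_tin in the frame of nest_large_round below 0.0095 m and angle between each of large_tin, small_tin, bench_block, knife_handle's own z axis and vertical below 0.08 rad and linear speed of each of large_tin, small_tin, bench_block, knife_handle below 0.02 m/s and contact force between each of large_tin, small_tin, bench_block, knife_handle and the fingers below 0.05 N and horizontal distance between small_tin and nest_small_round below 0.012 m and z of small_tin in the frame of nest_small_round below 0.0095 m and horizontal distance between bench_block and nest_square below 0.012 m and z of bench_block in the frame of nest_square below 0.0095 m and horizontal distance between knife_handle and nest_long below 0.012 m and z of knife_handle in the frame of nest_long below 0.0095 m); the robot touches nothing.
It fails at once if a piece is dropped: let go in mid-air with its underside more than 45 mm above the bench ((height (world z) of large_tin above 0.045 m and contact force between large_tin and anything else below 0.01 N) or (height (world z) of small_tin above 0.045 m and contact force between small_tin and anything else below 0.01 N) or (height (world z) of bench_block above 0.045 m and contact force between bench_block and anything else below 0.01 N) or (height (world z) of knife_handle above 0.045 m and contact force between knife_handle and anything else below 0.01 N)).
It fails at once if the glue bottle or the hammer is moved by more than 30 mm (distance of any of glue_bottle, hammer from where it was at the start of the episode above 0.03 m).
It also fails if it takes over 96 s, if anything falls off the work surface, if the arm or the gripper's body presses on something with over 40 N, if the wrist force passes 120 N, or if a joint passes its speed limit or range.

## Robot

A 6-joint arm with a two-finger parallel gripper is mounted at the origin on the work surface. World frame = base frame: x ahead of the robot, y to its left, z up, the work surface at z = 0. Lengths are in mm, angles in rad, forces in N, time in s.
With the tool pointing down it reaches from about 350 to 975 mm from the base axis. Payload 4.9 kg.
Tool frame: the origin (TCP) lies at the very end of the fingers, on their centre line; the grasp point (between the pads) lies pinch_z behind it (pinch_z is the distance from the TCP to the grasp point, in mm); z points along the fingers, y is the line along which they close (so a half turn about z gives the same grasp; the last joint's range is limited). The gripper opens to 85 mm and grips with 20 to 120 N. Pads are 22 mm wide; open, the fingers measure 114 mm over their backs; the gripper's body (76 mm by 85 mm) begins 54 mm behind the grasp point. The pads swing forward as they close: fully open they stand 13 mm farther back than shut.
Start: joints at [-1.464, 0.053, 1.613, -0, 1.476, -0.119], TCP at [139.925, -609.116, 231.304] pointing down, gripper open.
Joint ranges: [-3.01, 3.01], [-1.01, 2.22], [0.06, 2.58], [-1.02, 4.17], [0.09, 2.62], [-3.14, 3.14]. Speed limits (rad/s): [2.57, 2.57, 3.14, 3.14, 3.14, 3.14].

## Interface

Orientations are given as [roll, pitch, yaw] about the fixed x, y, z axes, in that order (R = Rz(yaw) Ry(pitch) Rx(roll)).
In Python, from workcell import * gives the robot as it stands. The module is installed in compiled form; this text tells all that it offers.
- The arm moves only by the tool drive_tool, never from a script. Its argument "commands" is text: rows parted by semicolons, each of 7 numbers parted by spaces: the turn, a rotation vector about the tool's x, y, z in rad, then the shift along the tool's x, y, z in mm, then the opening in per cent of the stroke, from 0 (shut) to 100 (fully open). A call has 1 to 5 rows; each row shifts and turns the commanded pose from where the row before left it, along the tool's axes as they then stand; what a row does not reach is not made up. A row lasts 1/8 s, in which the tool goes at most 62.5 mm and 10.7 degrees, less where a joint would pass 70% of its speed; a pose out of reach is approached as far as the arm can. A call is refused whole if a number of a shift passes 62.5 or a number of a turn 0.188, either way. A call with a gripper value outside its range is refused whole. The fingers move at their own pace and stop on an object; "force" is the grip in N (left out, the last holds). Time passes only in rows, so rows that do not move let the fingers close. It gives the time, the measured TCP pose, the force, the opening and the grip force at its end, in the units of the state.
- get_obs(): the state, without advancing time (a new reading comes with each control period).
- camera(name): name is "scene" or "top" or "wrist"; returns a dict with "img" (420x560x3 uint8, red, green, blue), "z_map" (420x560 float32, mm along the optical axis (not along the pixel's ray), 0 where there is no reading), "mtx" (3x3 intrinsics, pixels), "rvec" (rotation vector, rad) and "tvec" (3), from world to camera coordinates, as OpenCV has them. Camera axes: x right, y down, z forward; pixel columns grow to the right and rows downward; lengths in mm; the calibration is good to about 2 mm. A picture is of the moment at which its call begins.
- job_done(): hands the job in; it is judged then, once.
Trained networks look in the newest picture that a camera, given by its name, has taken for a name from the list of things; names that differ only in an ending like _2 or _b are one class to them, and where a whole thing is asked for, a point or a joint stands for the part that bears it (a point fixed in the world has none). Each returns a list of dicts, best first, with "score" (0 to 1); they miss things now and then, are a little off and sometimes report something else, mostly with a low value. They report only what shows in the picture. A call takes as long as a camera call. They do not tell look-alikes from the thing itself.
- search_frame(target, camera): "location" ([x, y, z] in mm, in world coordinates, good to about 4 mm: the middle of the surface that is visible of it).
- cut_out(target, camera): "region" (420x560 bool, what is visible of it).
The state is a dict: "t": time; "qpos": joint angles; "qvel": joint speeds; "joint_efforts": joint torques, N m; "eef_pos": TCP position; "ee_rot": TCP orientation; "force": force on the tool from outside, world axes, zero at the start; "torque": the same for the moment, N m; "finger_gap": finger opening in mm; "grip_force": force on a finger pad.
Only numpy, scipy, OpenCV 4.12 (cv2) and the standard library are available. Lean on these libraries where they do the work, as an engineer would, in place of code of your own. Each camera call takes 0.05 s, during which the arm holds its last target. There are 200 camera calls.

## Working session

There is one attempt and no reset: what is moved stays moved. The work goes in short steps, Python scripts to look and compute and a tool call to move; the robot and the scene stay as the last step left them, time stands still between calls to the robot, and variables do not carry over. Pictures are saved under pics/ and viewed, at most 14 in all, crops included, and the job is handed in when it is done.

Besides the shell and the picture viewer there is one more tool, called by a JSON object that holds its "name" and its "arguments". drive_tool: Moves the arm, as the interface text tells. Its arguments: {"type":"object","properties":{"commands":{"type":"string"},"force":{"type":"number"}},"required":["commands"]}

```bash
mkdir -p pics; cat > h.py <<'E'
from workcell import *
import numpy as np, cv2
def world(c):
    K=np.array(c["mtx"]);R=cv2.Rodrigues(np.array(c["rvec"],float))[0];t=np.array(c["tvec"],float).ravel()
    v,u=np.mgrid[:420,:560];z=c["z_map"].astype(float)
    p=np.stack([(u-K[0,2])/K[0,0]*z,(v-K[1,2])/K[1,1]*z,z],-1)
    return (p-t)@R
def save(c,n): cv2.imwrite(f"pics/{n}.png",c["img"][:,:,::-1])
E
python3 - <<'E'
from h import *
o=get_obs();print({k:np.round(v,3) for k,v in o.items()})
c=camera("top");save(c,"top0");W=world(c);np.save("W0.npy",W)
for n in ["large_tin","small_tin","bench_block","knife_handle","nest_large_round","nest_small_round","nest_square","nest_long","glue_bottle","hammer"]:
    print(n)
    for r in cut_out(n,"top")[:4]:
        m=r["region"]&(c["z_map"]>0)
        if m.sum()<20: continue
        p=W[m];zt=np.percentile(p[:,2],90);q=p[p[:,2]>zt-4]
        v,u=np.nonzero(m)
        rc=cv2.minAreaRect(q[:,:2].astype(np.float32))
        print("  s%.2f px(%.0f,%.0f) n%d ztop %.1f rect"%(r["score"],u.mean(),v.mean(),m.sum(),zt),np.round(rc[0],1),np.round(rc[1],1),round(rc[2],1), "rgb",c["img"][m].mean(0).round())
E
```

```text
{'t': np.float64(0.0), 'qpos': array([-1.464,  0.053,  1.614,  0.   ,  1.476, -0.119]), 'qvel': array([-0.   ,  0.001,  0.   ,  0.002, -0.002,  0.001]), 'joint_efforts': array([-0.0000e+00, -3.9368e+01, -3.7018e+01, -0.0000e+00,  7.0000e-03,
        0.0000e+00]), 'eef_pos': array([ 139.858, -608.51 ,  230.064]), 'ee_rot': array([-3.14 , -0.   ,  0.226]), 'force': array([-0.347, -0.739,  0.169]), 'torque': array([ 0.045, -0.044,  0.013]), 'grip_force': np.float64(0.0), 'finger_gap': np.float64(85.32)}
large_tin
  s0.95 px(296,166) n363 ztop 34.7 rect [605.6 -95. ] [53.1 53.8] 88.0 rgb [127. 122. 110.]
small_tin
  s0.68 px(169,165) n216 ztop 34.7 rect [616.6 242.7] [37.5 36.8] 36.4 rgb [154. 136. 108.]
bench_block
  s0.91 px(298,221) n368 ztop 32.0 rect [457.4 -97.8] [49.5 48.7] 25.8 rgb [144. 139. 124.]
knife_handle
  s0.42 px(441,215) n433 ztop 107.0 rect [ 465.  -468.1] [20.1 20.7] 1.3 rgb [156. 128.  95.]
nest_large_round
  s0.61 px(230,159) n1261 ztop 13.7 rect [632.5  81.4] [96.5 96.7] 44.6 rgb [101.  66.  34.]
nest_small_round
  s0.95 px(169,222) n947 ztop 13.8 rect [464.9 243. ] [80.2 80.5] 88.2 rgb [113.  74.  38.]
  s0.57 px(177,275) n1004 ztop 13.5 rect [324.3 218.5] [79.8 80. ] 82.9 rgb [215.  93.   4.]
nest_square
  s0.92 px(414,169) n1030 ztop 13.3 rect [ 597.2 -413.8] [85.3 90.1] 45.8 rgb [206.  97. 118.]
  s0.76 px(353,162) n1033 ztop 13.2 rect [ 621.6 -251.3] [86.3 90.1] 44.4 rgb [111.  70.  35.]
nest_long
  s0.72 px(358,228) n1149 ztop 13.0 rect [ 439.5 -257.4] [ 59.9 133.5] 61.7 rgb [116.  73.  37.]
glue_bottle
  s0.87 px(442,215) n398 ztop 107.1 rect [ 465.1 -467.9] [20.1 20.2] 2.6 rgb [156. 129.  96.]
hammer
  s0.64 px(96,215) n1103 ztop 27.3 rect [465.6 446.2] [ 83.7 256.2] 78.1 rgb [151. 116.  74.]
```

View pics/top0.png

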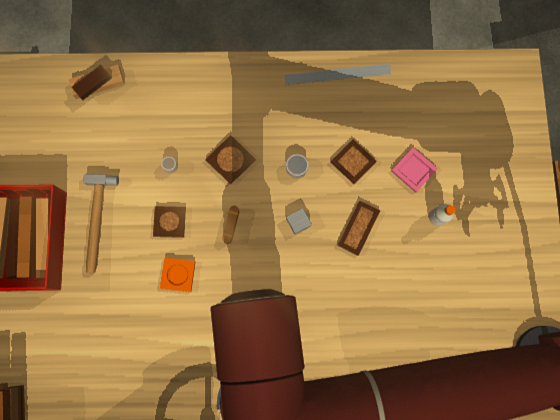

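The top view shows the large tin (296,166), small tin (169,165), block (298,221), handle (231,224), bottle (442,215) and hammer (96,215). There are two candidates for each of two nests:
- **nest_small_round:** dark wood at (169,222) or orange at (177,275). I take the dark wooden one.
- **nest_square:** dark wood at (353,162) or pink at (414,169). I take the dark wooden one.

Next I measure the handle and nest angles and confirm in one crop.

```bash
cat >> h.py <<'E'
def R_(o): 
    a,b,c=o["ee_rot"];from scipy.spatial.transform import Rotation as Ro
    return Ro.from_euler("xyz",[a,b,c])
def plan(x,y,z,yaw=None,step=55,o=None):
    """rows to (x,y,z), tool down; yaw mod pi of tool x; shift in the axes before the row's turn"""
    from scipy.spatial.transform import Rotation as Ro
    o=o or get_obs();Rm=R_(o);p=np.array(o["eef_pos"]);cy=o["ee_rot"][2]
    d=0 if yaw is None else (yaw-cy+np.pi/2)%np.pi-np.pi/2
    T=Ro.from_euler("xyz",[np.pi,0,cy+d]);rv=(Rm.inv()*T).as_rotvec()
    D=np.array([x,y,z])-p;n=max(int(np.ceil(np.linalg.norm(D)/step)),int(np.ceil(abs(d)/.17)),1)
    print("q6",round(o["qpos"][5],2),"dyaw",round(d,3),"rows",n)
    for i in range(n):
        s=Rm.inv().apply(D/n);print("%.3f %.3f %.3f %.1f %.1f %.1f"%(*(rv/n),*s),end=" G; ");Rm=Rm*Ro.from_rotvec(rv/n)
    print()
E
python3 - <<'E'
from h import *
c=camera("top");W=world(c);img=c["img"]
def rect(u,v,r,lo,hi):
    m=np.zeros((420,560),bool);m[v-r:v+r,u-r:u+r]=1
    m&=(W[...,2]>lo)&(W[...,2]<hi)
    b=cv2.minAreaRect(W[m][:,:2].astype(np.float32));P=cv2.boxPoints(b)
    e=max([P[1]-P[0],P[2]-P[1]],key=np.linalg.norm)
    print((u,v),np.round(b[0],1),np.round(b[1],1),"long axis yaw",round(np.arctan2(e[1],e[0])%np.pi,3), "pts mean",W[m].mean(0).round(1))
for a in [(231,224,22,20,45),(298,221,18,22,45),(296,166,18,22,45),(169,165,14,22,45),(353,162,28,8,20),(358,228,32,8,20),(230,159,28,8,20),(169,222,22,8,20)]:rect(*a)
a=img[130:300,140:445][:,:,::-1];cv2.imwrite("pics/crop0.png",cv2.resize(a,None,fx=2.6,fy=2.6,interpolation=cv2.INTER_CUBIC))
print("to small tin:");plan(617,243,150,0.0)
print("to large tin:");plan(605.6,-95,150,0.0)
E
```

```text
(231, 224) [452.1  80.2] [24.3 97.9] long axis yaw 2.907 pts mean [451.7  80.2  28.8]
(298, 221) [458.7 -97.8] [50.8 50.7] long axis yaw 0.454 pts mean [458.  -97.9  28.6]
(296, 166) [607.2 -97. ] [58.6 59.9] long axis yaw 2.633 pts mean [607.4 -96.9  30.9]
(169, 165) [615.8 242.8] [38.9 37.5] long axis yaw 1.011 pts mean [615.6 243.2  31.2]
(353, 162) [ 613.8 -243.2] [ 87.  112.7] long axis yaw 2.345 pts mean [ 622. -252.   11.]
(358, 228) [ 444.9 -248.5] [118.7 133.9] long axis yaw 2.633 pts mean [ 438.9 -256.6   11.1]
(230, 159) [643.6  69.9] [ 98.3 128.2] long axis yaw 2.347 pts mean [633.1  82.1  11.2]
(169, 222) [464.7 242.8] [81.1 81. ] long axis yaw 1.542 pts mean [464.1 243.3  11.5]
to small tin:
q6 -0.12 dyaw -0.226 rows 18
0.000 0.000 0.013 36.4 -40.2 4.5 G; 0.000 0.000 0.013 35.9 -40.7 4.5 G; 0.000 0.000 0.013 35.4 -41.1 4.5 G; 0.000 0.000 0.013 34.9 -41.5 4.5 G; 0.000 0.000 0.013 34.4 -42.0 4.5 G; 0.000 0.000 0.013 33.8 -42.4 4.5 G; 0.000 0.000 0.013 33.3 -42.8 4.5 G; 0.000 0.000 0.013 32.8 -43.2 4.5 G; 0.000 0.000 0.013 32.2 -43.7 4.5 G; 0.000 0.000 0.013 31.7 -44.1 4.5 G; 0.000 0.000 0.013 31.1 -44.4 4.5 G; 0.000 0.000 0.013 30.6 -44.8 4.5 G; 0.000 0.000 0.013 30.0 -45.2 4.5 G; 0.000 0.000 0.013 29.4 -45.6 4.5 G; 0.000 0.000 0.013 28.8 -46.0 4.5 G; 0.000 0.000 0.013 28.3 -46.3 4.5 G; 0.000 0.000 0.013 27.7 -46.7 4.5 G; 0.000 0.000 0.013 27.1 -47.0 4.5 G; 
to large tin:
q6 -0.12 dyaw -0.226 rows 13
0.000 0.000 0.017 43.8 -30.5 6.3 G; 0.000 0.000 0.017 43.2 -31.3 6.3 G; 0.000 0.000 0.017 42.7 -32.0 6.3 G; 0.000 0.000 0.017 42.1 -32.8 6.3 G; 0.000 0.000 0.017 41.5 -33.5 6.3 G; 0.000 0.000 0.017 41.0 -34.2 6.3 G; 0.000 0.000 0.017 40.4 -34.9 6.3 G; 0.000 0.000 0.017 39.7 -35.6 6.3 G; 0.000 0.000 0.017 39.1 -36.3 6.3 G; 0.000 0.000 0.017 38.5 -37.0 6.3 G; 0.000 0.000 0.017 37.8 -37.6 6.3 G; 0.000 0.000 0.017 37.2 -38.3 6.3 G; 0.000 0.000 0.017 36.5 -38.9 6.3 G;
```

View pics/crop0.png

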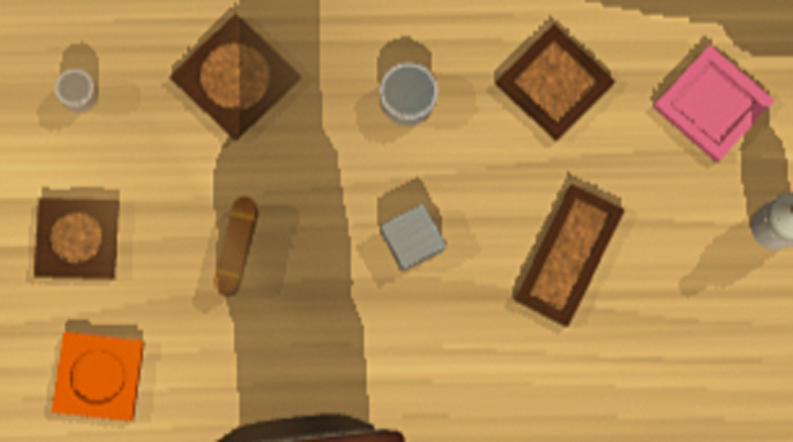

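The crop confirms it: the dark-wood nests with cork floors are the ones meant, and the orange (98,378) and pink (710,102) ones are decoys. I move towards the large tin.

{"name": "drive_tool", "arguments": {"commands": "0 0 0 43.8 -30.3 8.5 100;0 0 0 43.8 -30.3 8.5 100;0 0 0 43.8 -30.3 8.5 100;0 0 0 43.8 -30.3 8.5 100;0 0 0 43.8 -30.3 8.5 100", "force": 40}}

```text
t: 1.23
eef_pos: [320.5, -411.2, 188.9]
ee_rot: [3.141, -0.0, 0.226]
force: [0.4, -0.2, -0.5]
finger_gap: 85.0
grip_force: 0.0
```

{"name": "drive_tool", "arguments": {"commands": "0 0 0 43.8 -30.3 8.5 100;0 0 0 43.8 -30.3 8.5 100;0 0 0 43.8 -30.3 8.5 100;0 0 0 43.8 -30.3 8.5 100;0 0 0 43.8 -30.3 8.5 100"}}

```text
t: 1.85
eef_pos: [500.1, -214.4, 146.4]
ee_rot: [3.141, -0.001, 0.226]
force: [0.7, -0.0, -0.2]
finger_gap: 85.0
grip_force: 0.0
```

{"name": "drive_tool", "arguments": {"commands": "0 0 0 43.8 -30.3 8.5 100;0 0 0 43.8 -30.3 8.5 100;0 0 0 43.8 -30.3 8.5 100;0 0 0 0 0 0 100"}}

```text
t: 2.35
eef_pos: [607.8, -95.0, 119.9]
ee_rot: [-3.141, 0.001, 0.23]
force: [-0.4, -0.4, -0.2]
finger_gap: 85.5
grip_force: 0.0
```

```bash
cat >> h.py <<'E'
def look(n,tgt=None):
    c=camera("wrist");save(c,n);W=world(c)
    if tgt:
        for r in cut_out(tgt,"wrist")[:2]:
            m=r["region"]&(c["z_map"]>0);p=W[m];zt=np.percentile(p[:,2],90);q=p[p[:,2]>zt-4]
            b=cv2.minAreaRect(q[:,:2].astype(np.float32));P=cv2.boxPoints(b);e=max([P[1]-P[0],P[2]-P[1]],key=np.linalg.norm)
            print(tgt,round(r["score"],2),"ztop",zt.round(1),b[0],b[1],"yaw",round(np.arctan2(e[1],e[0])%np.pi,3),m.sum())
    return c,W
E
python3 - <<'E'
from h import *
o=get_obs();print(o["t"],o["eef_pos"],o["ee_rot"],o["finger_gap"])
look("w1","large_tin");plan(607,-96.5,14)
E
```

```text
2.35 [607.82154096 -94.98269705 119.87573322] [-3.14061018e+00  8.58699985e-04  2.30152463e-01] 85.49031632150147
large_tin 0.94 ztop 33.6 (608.7249145507812, -98.06642150878906) (59.17498016357422, 59.067665100097656) yaw 1.094 5468
q6 1.06 dyaw 0 rows 2
0.000 0.000 0.000 0.3 -0.5 53.3 G; 0.000 0.000 0.000 0.3 -0.5 53.3 G;
```

View pics/w1.png

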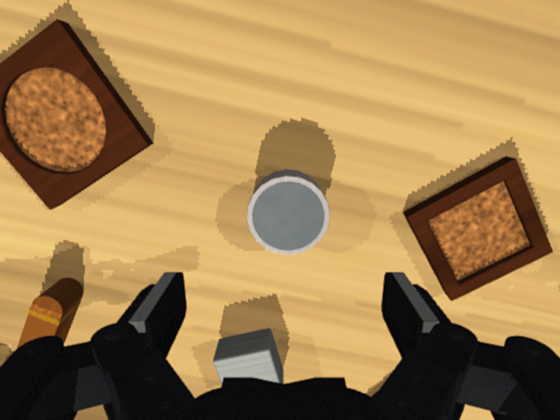

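The wrist view shows the large tin at (288,215), centred between the fingers, with its nest at upper left and the dark square nest at right. I go down and grip.

{"name": "drive_tool", "arguments": {"commands": "0 0 0 0 2.5 45 100;0 0 0 0 0 40 100;0 0 0 0 0 23 100;0 0 0 0 0 0 50;0 0 0 0 0 0 40"}}

```text
t: 3.08
eef_pos: [607.9, -101.3, 14.7]
ee_rot: [3.14, -0.002, 0.225]
force: [0.7, -0.1, -1.5]
finger_gap: 57.4
grip_force: 42.8
```

{"name": "drive_tool", "arguments": {"commands": "0 0 0 0 0 0 30;0 0 0 0 0 0 30;0 0 0 0 0 -8 30;0 0 0 0 0 -10 30;0 0 0 0 0 -10 30"}}

```text
t: 3.7
eef_pos: [607.5, -100.2, 41.9]
ee_rot: [3.141, -0.001, 0.226]
force: [-0.4, 0.6, -0.6]
finger_gap: 57.7
grip_force: 43.0
```

```bash
python3 - <<'E'
from h import *
look("w2","large_tin");o=get_obs();print(o["eef_pos"],o["ee_rot"],o["finger_gap"],o["grip_force"])
plan(632.7,81.7,45)
E
```

```text
large_tin 0.93 ztop 61.4 (610.2572021484375, -99.93531799316406) (60.1135139465332, 57.713233947753906) yaw 0.222 15890
[ 608.62675297 -100.53871889   43.02240774] [ 3.13984619e+00 -3.13588846e-03  2.25869607e-01] 57.54985802823117 42.998759150505066
q6 1.06 dyaw 0 rows 4
0.000 -0.001 -0.000 16.1 -43.1 -0.5 G; 0.000 -0.001 -0.000 16.1 -43.1 -0.5 G; 0.000 -0.001 -0.000 16.1 -43.1 -0.5 G; 0.000 -0.001 -0.000 16.1 -43.1 -0.5 G;
```

View pics/w2.png

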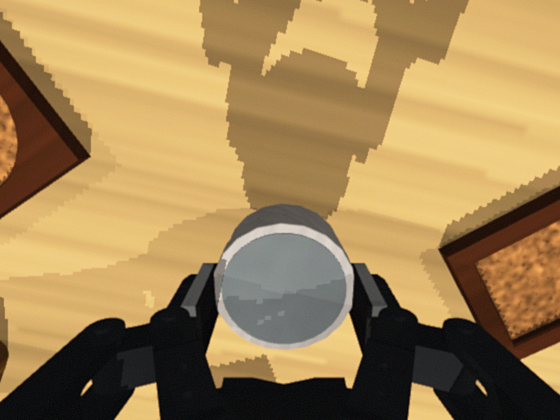

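The tin is held square in the fingers at (285,285). Next I carry it to the dark round nest.

{"name": "drive_tool", "arguments": {"commands": "0 0 0 15.9 -43 0 30;0 0 0 15.9 -43 0 30;0 0 0 15.9 -43 0 30;0 0 0 15.9 -43 0 30;0 0 0 0 0 0 30"}}

```text
t: 4.42
eef_pos: [630.7, 84.6, 40.8]
ee_rot: [-3.141, -0.0, 0.23]
force: [0.7, -1.0, -1.9]
finger_gap: 57.3
grip_force: 43.2
```

```bash
python3 - <<'E'
from h import *
look("w3","large_tin");o=get_obs();print(o["eef_pos"],o["finger_gap"],o["force"])
look("w3","nest_large_round")
c=camera("top");W=world(c)
for n in ["large_tin","nest_large_round"]:
  for r in search_frame(n,"top")[:1]:print(n,r)
plan(632.7,81.7,45)
E
```

```text
large_tin 0.9 ztop 60.2 (633.3626098632812, 84.87484741210938) (60.324424743652344, 57.83190155029297) yaw 0.212 15952
[630.51580139  81.81924389  40.6176179 ] 57.86975067406149 [-0.47507842 -0.76295498 -1.32327954]
nest_large_round 0.69 ztop 12.9 (632.9790649414062, 80.873291015625) (96.50004577636719, 96.55947875976562) yaw 2.346 14229
nest_large_round {'location': [631.4, 29.3, 13.1], 'score': 0.47}
q6 1.36 dyaw 0 rows 1
0.000 0.000 0.000 2.2 -0.7 -4.2 G;
```

View pics/w3.png

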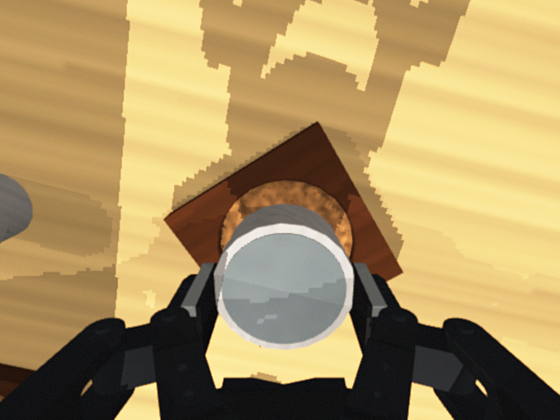

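The tin sits over the nest about 3 mm too far in +y. I correct that and set it down while watching the force.

{"name": "drive_tool", "arguments": {"commands": "0 0 0 -0.7 2.5 8 30;0 0 0 0 0 7 30;0 0 0 0 0 3 30;0 0 0 0 0 1.5 30;0 0 0 0 0 0 30"}}

```text
t: 5.4
eef_pos: [630.8, 79.2, 21.4]
ee_rot: [3.142, -0.0, 0.226]
force: [0.4, -0.4, -1.9]
finger_gap: 57.3
grip_force: 43.3
```

{"name": "drive_tool", "arguments": {"commands": "0 0 0 0 0 1 30;0 0 0 0 0 0 30"}}

```text
t: 5.65
eef_pos: [631.0, 79.2, 20.9]
ee_rot: [3.142, -0.001, 0.226]
force: [-0.6, -0.5, 2.0]
finger_gap: 57.4
grip_force: 43.5
```

{"name": "drive_tool", "arguments": {"commands": "0 0 0 0 0 0.5 30;0 0 0 0 0 0 80;0 0 0 0 0 0 100;0 0 0 0 0 0 100;0 0 0 0 0 -20 100"}}

```text
t: 6.28
eef_pos: [628.8, 79.1, 38.3]
ee_rot: [-3.141, 0.005, 0.226]
force: [-0.4, -0.7, -0.1]
finger_gap: 85.5
grip_force: 0.0
```

{"name": "drive_tool", "arguments": {"commands": "0 0 0 0 0 -40 100;0 0 0 0 0 -40 100;0 0 0 0 0 0 100"}}

```text
t: 6.65
eef_pos: [634.2, 79.2, 126.7]
ee_rot: [3.139, -0.011, 0.226]
force: [-0.5, 0.2, 1.6]
finger_gap: 85.4
grip_force: 0.0
```

```bash
python3 - <<'E'
from h import *
look("w4","large_tin");look("w4","nest_large_round");o=get_obs();print(o["eef_pos"],o["qpos"][5])
plan(615.8,243,115)
E
```

```text
large_tin 0.71 ztop 40.6 (633.9534301757812, 79.419677734375) (59.29851531982422, 58.869869232177734) yaw 1.038 5454
nest_large_round 0.71 ztop 13.0 (633.0315551757812, 80.8226318359375) (96.38140869140625, 96.32814025878906) yaw 0.776 9024
[629.77395402  79.07611455 118.88376107] 1.3527580501372733
q6 1.35 dyaw 0 rows 3
-0.000 0.001 -0.000 7.7 -54.3 1.3 G; -0.000 0.001 -0.000 7.7 -54.3 1.3 G; -0.000 0.001 -0.000 7.7 -54.3 1.3 G;
```

Large tin placed: its top is at 40.6, which is 7 mm up from before, and it is within 2 mm of centre. Next is the small tin.

{"name": "drive_tool", "arguments": {"commands": "0 0 0 7.5 -54.3 0 100;0 0 0 7.5 -54.3 0 100;0 0 0 7.5 -54.3 0 100;0 0 0 0 0 0 100"}}

```text
t: 7.35
eef_pos: [614.3, 246.0, 118.0]
ee_rot: [-3.141, 0.003, 0.231]
force: [0.8, -1.6, -0.9]
finger_gap: 85.4
grip_force: 0.0
```

```bash
python3 - <<'E'
from h import *
o=get_obs();print(o["eef_pos"],o["ee_rot"])
look("w5","small_tin");plan(615.8,243,14)
E
```

```text
[614.25235973 246.02954188 117.97666824] [-3.14108932e+00  2.93902766e-03  2.30599734e-01]
small_tin 0.77 ztop 33.5 (616.80859375, 243.51712036132812) (39.74197769165039, 38.631778717041016) yaw 0.431 2629
small_tin 0.64 ztop 12.8 (523.5689697265625, 240.18466186523438) (80.14862823486328, 198.9977264404297) yaw 3.102 5766
q6 1.61 dyaw 0 rows 2
0.000 0.001 0.000 0.5 0.0 52.1 G; 0.000 0.001 0.000 0.4 0.0 52.1 G;
```

{"name": "drive_tool", "arguments": {"commands": "0 0 0 0.5 1.5 45 100;0 0 0 0 0 40 100;0 0 0 0 0 21 100;0 0 0 0 0 0 50;0 0 0 0 0 0 20"}}

```text
t: 8.07
eef_pos: [618.3, 241.5, 15.6]
ee_rot: [-3.141, -0.003, 0.225]
force: [1.0, 0.2, -1.0]
finger_gap: 51.6
grip_force: 0.0
```

{"name": "drive_tool", "arguments": {"commands": "0 0 0 0 0 0 10;0 0 0 0 0 0 10;0 0 0 0 0 -8 10;0 0 0 0 0 -10 10;0 0 0 0 0 -10 10"}}

```text
t: 8.7
eef_pos: [616.7, 241.6, 42.4]
ee_rot: [-3.142, 0.0, 0.226]
force: [0.0, 0.4, -0.3]
finger_gap: 37.1
grip_force: 40.2
```

```bash
python3 - <<'E'
from h import *
look("w6","small_tin");o=get_obs();print(o["eef_pos"],o["ee_rot"],o["finger_gap"],o["grip_force"])
plan(464.6,243,42)
E
```

```text
small_tin 0.87 ztop 59.1 (615.7815551757812, 241.00376892089844) (40.09727478027344, 37.095497131347656) yaw 0.239 7316
[617.95728734 241.93508893  43.78864109] [-3.14144341e+00 -2.97074798e-03  2.25880294e-01] 37.07563194219416 40.15877723693848
q6 1.61 dyaw 0 rows 3
-0.000 -0.001 0.000 -49.7 -11.8 0.5 G; -0.000 -0.001 0.000 -49.7 -11.8 0.5 G; -0.000 -0.001 0.000 -49.7 -11.8 0.5 G;
```

View pics/w6.png

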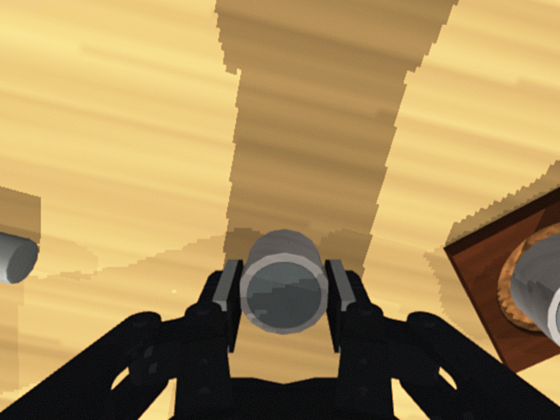

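The small tin is held at (285,292). I carry it to the dark small nest.

{"name": "drive_tool", "arguments": {"commands": "0 0 0 -49.2 -11.9 0 10;0 0 0 -49.2 -11.9 0 10;0 0 0 -49.2 -11.9 0 10;0 0 0 0 0 0 10"}}

```text
t: 9.3
eef_pos: [460.3, 242.7, 39.6]
ee_rot: [3.141, 0.005, 0.228]
force: [-0.0, -0.0, -0.1]
finger_gap: 37.1
grip_force: 40.2
```

```bash
python3 - <<'E'
from h import *
look("w7","small_tin");look("w7","nest_small_round");o=get_obs();print(o["eef_pos"],o["ee_rot"])
E
```

```text
small_tin 0.62 ztop 56.4 (459.03985595703125, 242.1944580078125) (40.568511962890625, 37.5488395690918) yaw 0.278 7403
nest_small_round 0.91 ztop 12.9 (464.90631103515625, 242.37326049804688) (80.51655578613281, 80.56066131591797) yaw 3.098 11200
nest_small_round 0.71 ztop 5.9 (419.7598876953125, 240.0189666748047) (24.81277847290039, 108.2032241821289) yaw 3.137 186
[466.68485188 243.57216369  42.69243922] [-3.14141288e+00 -2.16714244e-03  2.25414272e-01]
```

View pics/w7.png

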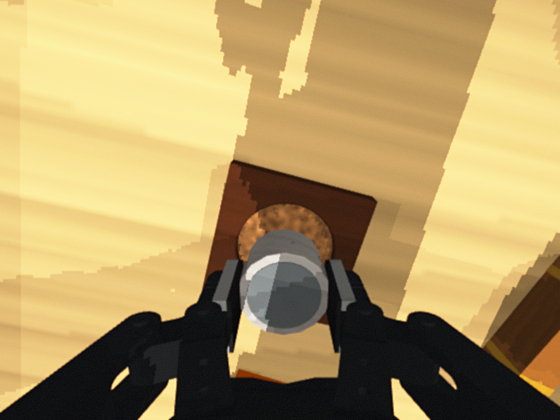

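The small tin is over its nest, but the arm was still settling in that reading. I lower a little, let it settle and measure again.

{"name": "drive_tool", "arguments": {"commands": "0 0 0 0 0 6 10;0 0 0 0 0 0 10;0 0 0 0 0 0 10"}}

```text
t: 9.88
eef_pos: [465.3, 243.2, 35.6]
ee_rot: [3.142, 0.0, 0.226]
force: [0.1, 0.2, -1.1]
finger_gap: 37.3
grip_force: 40.2
```

```bash
python3 - <<'E'
from h import *
look("w8","small_tin");look("w8","nest_small_round");o=get_obs();print(o["eef_pos"],o["ee_rot"])
E
```

```text
nest_small_round 0.84 ztop 12.9 (465.05767822265625, 242.33187866210938) (80.27522277832031, 80.07208251953125) yaw 1.529 11347
[465.17361733 243.34395215  35.90728602] [-3.14156766e+00 -1.92555108e-04  2.25753788e-01]
```

{"name": "drive_tool", "arguments": {"commands": "0 0 0 0.5 0 7 10;0 0 0 0 0 5 10;0 0 0 0 0 2.5 10;0 0 0 0 0 0 10;0 0 0 0 0 0 10"}}

```text
t: 10.7
eef_pos: [465.4, 243.4, 23.5]
ee_rot: [3.141, 0.002, 0.226]
force: [-9.3, -3.6, 16.6]
finger_gap: 37.4
grip_force: 41.7
```

{"name": "drive_tool", "arguments": {"commands": "0 0 0 0 0 0.7 10;0 0 0 0 0 0 10"}}

```text
t: 10.95
eef_pos: [465.5, 243.4, 23.5]
ee_rot: [3.141, 0.003, 0.226]
force: [-11.2, -4.2, 21.9]
finger_gap: 37.5
grip_force: 41.9
```

{"name": "drive_tool", "arguments": {"commands": "0 0 0 0 0 -2 10;0 0 0 0 0 0 10"}}

```text
t: 11.2
eef_pos: [465.8, 243.6, 23.5]
ee_rot: [-3.142, -0.0, 0.226]
force: [-3.1, 0.4, 8.0]
finger_gap: 37.1
grip_force: 40.7
```

```bash
python3 - <<'E'
from h import *
c,W=look("w9","small_tin");o=get_obs();print(o["eef_pos"],o["ee_rot"],o["force"])
m=(W[...,2]>25)&(np.hypot(W[...,0]-465,W[...,1]-243)<19)
print(np.median(W[m],0),np.percentile(W[m][:,2],[5,95]))
E
```

```text
small_tin 0.56 ztop 40.4 (464.9117736816406, 243.2091064453125) (40.31719207763672, 37.57949447631836) yaw 0.242 7438
[465.85924344 243.59480001  23.49662035] [-3.14154315e+00 -1.58996448e-04  2.25874326e-01] [-3.53145455 -0.33009228  7.19947642]
[474.0022057  244.31553966  40.45595288] [ 38.7821411  108.23644277]
```

View pics/w9.png

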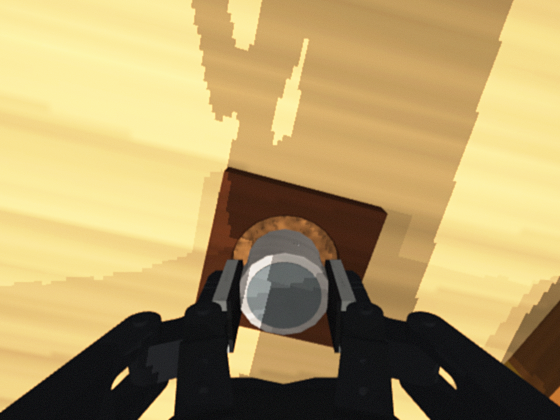

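The tin is inside the recess. Its top is at 40.4, which matches the 33.5 mm measured before plus 7 mm, so it is on the floor. I release it.

{"name": "drive_tool", "arguments": {"commands": "0 0 0 0 0 0 50;0 0 0 0 0 0 60;0 0 0 0 0 0 70;0 0 0 0 0 0 70;0 0 0 0 0 -20 80"}}

```text
t: 11.92
eef_pos: [463.9, 242.8, 40.9]
ee_rot: [3.141, 0.004, 0.226]
force: [0.1, 0.1, 0.5]
finger_gap: 68.3
grip_force: 0.0
```

{"name": "drive_tool", "arguments": {"commands": "0 0 0 0 0 -40 100;0 0 0 0 0 -40 100;0 0 0 0 0 0 100;0 0 0 0 0 0 100"}}

```text
t: 12.42
eef_pos: [465.1, 243.3, 121.9]
ee_rot: [3.141, 0.001, 0.226]
force: [-0.6, -0.7, -1.2]
finger_gap: 85.4
grip_force: 0.0
```

```bash
python3 - <<'E'
from h import *
look("w10","small_tin");look("w10","nest_small_round");o=get_obs();print(o["eef_pos"],o["qpos"][5])
plan(452,80.2,120,-0.234)
E
```

```text
small_tin 0.94 ztop 40.5 (464.98712158203125, 243.37977600097656) (38.72222900390625, 38.39641571044922) yaw 0.415 2586
nest_small_round 0.74 ztop 12.8 (383.9073791503906, 217.06759643554688) (88.0953598022461, 183.2861328125) yaw 3.128 6231
nest_small_round 0.63 ztop 13.0 (464.6763000488281, 242.53421020507812) (79.99824523925781, 80.55701446533203) yaw 3.106 7496
[464.51068142 243.05138853 120.84989761] 1.6850683972341558
q6 1.69 dyaw -0.46 rows 3
0.000 0.001 0.153 -16.2 52.0 0.4 G; 0.000 0.001 0.153 -8.1 53.8 0.3 G; 0.000 0.001 0.153 0.2 54.4 0.3 G;
```

Small tin placed, within 1 mm of centre. Next is the handle.

{"name": "drive_tool", "arguments": {"commands": "0 0 0.153 -16.2 52 0 100;0 0 0.153 -8.1 53.8 0 100;0 0 0.153 0.2 54.4 0 100;0 0 0 0 0 0 100;0 0 0 0 0 0 100"}}

```text
t: 13.25
eef_pos: [452.8, 80.7, 122.0]
ee_rot: [-3.141, 0.001, -0.233]
force: [-0.2, 0.6, 0.4]
finger_gap: 85.1
grip_force: 0.0
```

```bash
python3 - <<'E'
from h import *
o=get_obs();print(o["eef_pos"],o["ee_rot"])
c,W=look("w11","knife_handle")
m=(W[...,2]>20)&(W[...,2]<45)&(np.hypot(W[...,0]-452,W[...,1]-80)<75)
p=W[m];b=cv2.minAreaRect(p[:,:2].astype(np.float32));print(b,p[:,2].max(),m.sum())
plan(452,80.2,14,-0.234)
E
```

```text
[452.75932344  80.74431461 122.01268647] [-3.14137655e+00  1.11868453e-03 -2.33150029e-01]
knife_handle 0.69 ztop 31.1 (452.24859619140625, 79.61597442626953) (24.000118255615234, 100.1838150024414) yaw 2.883 4088
((452.337646484375, 79.59999084472656), (24.382558822631836, 100.35015106201172), 75.42939758300781) 32.77153750815945 4130
q6 1.82 dyaw -0.003 rows 2
-0.000 0.000 0.001 -0.2 0.8 54.1 G; -0.000 0.000 0.001 -0.3 0.7 54.1 G;
```

View pics/w11.png

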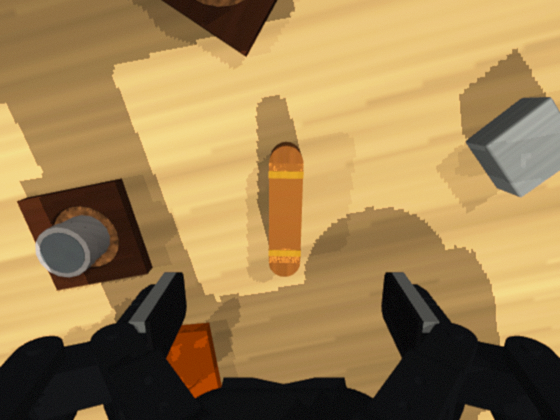

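The handle is at (286,210), in line with the fingers and with its bands at both ends. I descend with a small yaw correction and grip.

{"name": "drive_tool", "arguments": {"commands": "0 0 0.022 -0.3 1.2 45 100;0 0 0 0 0 40 100;0 0 0 0 0 22 100;0 0 0 0 0 0 50;0 0 0 0 0 0 10"}}

```text
t: 13.98
eef_pos: [453.3, 80.2, 16.6]
ee_rot: [-3.141, -0.001, -0.254]
force: [0.4, 0.7, 0.1]
finger_gap: 51.7
grip_force: 0.0
```

{"name": "drive_tool", "arguments": {"commands": "0 0 0 0 0 0 0;0 0 0 0 0 0 0;0 0 0 0 0 0 0;0 0 0 0 0 -8 0;0 0 0 0 0 -10 0"}}

```text
t: 14.6
eef_pos: [451.9, 79.5, 33.6]
ee_rot: [3.141, 0.001, -0.255]
force: [-0.7, -0.4, -0.8]
finger_gap: 23.0
grip_force: 39.5
```

{"name": "drive_tool", "arguments": {"commands": "0 0 0 0 0 -10 0;0 0 0 0 0 0 0;0 0 0 0 0 0 0"}}

```text
t: 14.98
eef_pos: [452.3, 79.5, 43.6]
ee_rot: [3.142, 0.0, -0.255]
force: [0.7, -0.2, -0.9]
finger_gap: 22.7
grip_force: 39.5
```

```bash
python3 - <<'E'
from h import *
o=get_obs();print(o["eef_pos"],o["ee_rot"],o["finger_gap"],o["grip_force"])
look("w12","knife_handle")
plan(439.2,-257,42,o["ee_rot"][2]-0.238)
E
```

```text
[452.34683272  79.50950272  43.55284739] [ 3.14151856e+00  1.34988439e-04 -2.55186894e-01] 22.678504427362142 39.46505606174469
knife_handle 0.61 ztop 57.3 (451.3515625, 79.2777099609375) (24.310028076171875, 99.98114776611328) yaw 2.889 11146
q6 1.84 dyaw -0.238 rows 7
0.000 0.000 0.034 10.4 47.0 0.2 G; 0.000 0.000 0.034 11.9 46.6 0.2 G; 0.000 0.000 0.034 13.5 46.2 0.2 G; 0.000 0.000 0.034 15.1 45.7 0.2 G; 0.000 0.000 0.034 16.6 45.1 0.2 G; 0.000 0.000 0.034 18.2 44.6 0.2 G; 0.000 0.000 0.034 19.7 43.9 0.2 G;
```

The path crosses the block, so I lift the handle higher first.

{"name": "drive_tool", "arguments": {"commands": "0 0 0 0 0 -25 0;0 0 0 0 0 -25 0;0 0 0.034 10.4 47 0 0;0 0 0.034 11.9 46.6 0 0;0 0 0.034 13.5 46.2 0 0"}}

```text
t: 15.7
eef_pos: [446.5, -65.9, 93.4]
ee_rot: [-3.142, 0.0, -0.358]
force: [0.7, -0.6, -0.2]
finger_gap: 22.9
grip_force: 39.6
```

{"name": "drive_tool", "arguments": {"commands": "0 0 0.034 15.1 45.7 0 0;0 0 0.034 16.6 45.1 0 0;0 0 0.034 18.2 44.6 0 0;0 0 0.034 19.7 43.9 0 0;0 0 0 0 0 0 0"}}

```text
t: 16.32
eef_pos: [439.3, -259.7, 93.5]
ee_rot: [3.141, 0.0, -0.497]
force: [-1.4, 0.6, -0.3]
finger_gap: 23.0
grip_force: 39.6
```

{"name": "drive_tool", "arguments": {"commands": "0 0 0 0 0 25 0;0 0 0 0 0 25 0;0 0 0 0 0 0 0;0 0 0 0 0 0 0;0 0 0 0 0 0 0"}}

```text
t: 16.95
eef_pos: [440.5, -257.4, 45.0]
ee_rot: [3.141, -0.002, -0.493]
force: [-0.1, -0.0, -1.3]
finger_gap: 23.0
grip_force: 39.6
```

```bash
python3 - <<'E'
from h import *
o=get_obs();print(o["eef_pos"],o["ee_rot"],o["finger_gap"],o["grip_force"])
c,W=look("w13","knife_handle");look("w13","nest_long")
E
```

```text
[ 440.49330361 -257.38749313   44.97211315] [ 3.14125104e+00 -2.24985044e-03 -4.92751717e-01] 23.02354260557392 39.63229537010193
knife_handle 0.91 ztop 58.8 (439.7081298828125, -257.2230529785156) (24.586275100708008, 100.0552749633789) yaw 2.651 11204
nest_long 0.64 ztop 13.0 (440.4133605957031, -258.82281494140625) (60.44137191772461, 134.02731323242188) yaw 2.65 10879
```

View pics/w13.png

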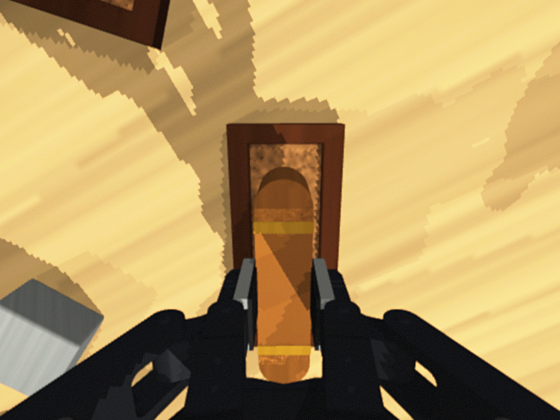

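The handle is lined up over the recess at (285,285), 1.5 mm off. I correct that and lower.

{"name": "drive_tool", "arguments": {"commands": "0 0 0 1.2 0.9 7 0;0 0 0 0 0 7 0;0 0 0 0 0 4 0;0 0 0 0 0 1 0;0 0 0 0 0 0 0"}}

```text
t: 17.77
eef_pos: [440.3, -258.5, 24.5]
ee_rot: [-3.142, -0.0, -0.493]
force: [0.6, 0.4, -0.9]
finger_gap: 22.9
grip_force: 39.7
```

{"name": "drive_tool", "arguments": {"commands": "0 0 0 0 0 1 0;0 0 0 0 0 0 0"}}

```text
t: 18.02
eef_pos: [440.4, -258.6, 24.2]
ee_rot: [3.142, -0.0, -0.493]
force: [-1.7, 1.0, 3.8]
finger_gap: 23.2
grip_force: 40.2
```

```bash
python3 - <<'E'
from h import *
o=get_obs();print(o["eef_pos"],o["force"])
look("w14","knife_handle");look("w14","nest_long")
E
```

```text
[ 440.42375346 -258.57933585   24.22690058] [-1.65423876  0.9892739   3.77876389]
knife_handle 0.89 ztop 38.0 (439.6001281738281, -258.4882507324219) (24.64504051208496, 99.90142059326172) yaw 2.65 11311
nest_long 0.61 ztop 12.9 (439.9505615234375, -258.5982666015625) (60.28925323486328, 135.16900634765625) yaw 2.648 12853
```

The handle is on the floor: its top is at 38.0. I release it and go to the block.

{"name": "drive_tool", "arguments": {"commands": "0 0 0 0 0 0 30;0 0 0 0 0 0 40;0 0 0 0 0 0 50;0 0 0 0 0 0 50;0 0 0 0 0 -20 60"}}

```text
t: 18.85
eef_pos: [438.9, -257.4, 42.0]
ee_rot: [-3.141, 0.004, -0.493]
force: [0.2, -0.1, -0.1]
finger_gap: 51.0
grip_force: 0.0
```

{"name": "drive_tool", "arguments": {"commands": "0 0 0 0 0 -40 100;0 0 0 0 0 -40 100;0 0 0 0 0 0 100;0 0 0 0 0 0 100"}}

```text
t: 19.35
eef_pos: [439.9, -258.2, 122.9]
ee_rot: [-3.141, 0.001, -0.493]
force: [-1.1, 0.4, -1.2]
finger_gap: 85.1
grip_force: 0.0
```

```bash
python3 - <<'E'
from h import *
o=get_obs();print(o["eef_pos"],o["ee_rot"])
look("w15","knife_handle");look("w15","nest_long")
plan(458.5,-97.8,122,0.454-np.pi/2)
E
```

```text
[ 439.90277929 -258.15129256  122.93611413] [-3.14142472e+00  8.46540413e-04 -4.93209445e-01]
knife_handle 0.93 ztop 38.2 (439.6565856933594, -258.49127197265625) (24.19464111328125, 99.34510803222656) yaw 2.655 4512
nest_long 0.75 ztop 13.0 (440.2315368652344, -258.703857421875) (60.04435729980469, 133.95907592773438) yaw 2.649 8337
nest_long 0.64 ztop 31.0 (458.976318359375, -99.568603515625) (49.70815658569336, 51.50722122192383) yaw 2.052 4930
q6 1.39 dyaw -0.624 rows 4
0.000 0.001 0.156 -14.7 -37.5 0.0 G; 0.000 0.001 0.156 -20.4 -34.7 0.0 G; 0.000 0.001 0.156 -25.5 -31.2 0.0 G; 0.000 0.001 0.156 -30.0 -26.8 -0.0 G;
```

{"name": "drive_tool", "arguments": {"commands": "0 0 0.156 -14.7 -37.5 0 100;0 0 0.156 -20.4 -34.7 0 100;0 0 0.156 -25.5 -31.2 0 100;0 0 0.156 -30 -26.8 0 100;0 0 0 0 0 0 100", "force": 70}}

```text
t: 20.18
eef_pos: [458.9, -96.4, 122.5]
ee_rot: [3.14, 0.002, -1.113]
force: [-0.8, -0.4, 0.0]
finger_gap: 85.5
grip_force: 0.0
```

{"name": "drive_tool", "arguments": {"commands": "0 0 0 0 0 20 100;0 0 0 0 0 0 100;0 0 0 0 0 0 100"}}

```text
t: 20.55
eef_pos: [459.3, -99.1, 103.7]
ee_rot: [3.141, 0.0, -1.118]
force: [1.0, 0.4, -0.7]
finger_gap: 85.3
grip_force: 0.0
```

```bash
python3 - <<'E'
from h import *
o=get_obs();print(o["eef_pos"],o["ee_rot"])
c,W=look("w16","bench_block")
m=(W[...,2]>27)&(W[...,2]<36)&(np.hypot(W[...,0]-458,W[...,1]+98)<45)
p=W[m];b=cv2.minAreaRect(p[:,:2].astype(np.float32));print(b,m.sum())
plan(b[0][0],b[0][1],14,np.radians(b[2])-np.pi/2)
E
```

```text
[459.34633015 -99.13225563 103.66154738] [ 3.14123016e+00  1.57773723e-04 -1.11751645e+00]
bench_block 0.59 ztop 31.1 (459.35821533203125, -99.45942687988281) (49.90927505493164, 49.85162353515625) yaw 0.473 5535
bench_block 0.47 ztop 38.0 (419.7027893066406, -247.72024536132812) (25.684141159057617, 55.84886932373047) yaw 2.652 5792
((459.180419921875, -99.1131362915039), (50.09187698364258, 50.31450653076172), 27.500532150268555) 5070
q6 2.32 dyaw 0.027 rows 2
-0.000 -0.000 -0.013 -0.2 0.3 45.1 G; -0.000 -0.000 -0.013 -0.2 0.3 45.1 G;
```

View pics/w16.png

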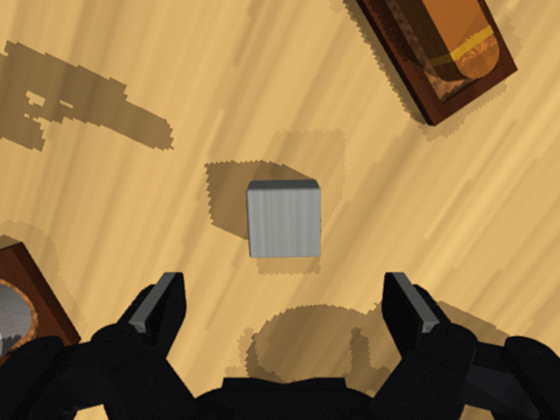

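The block is centred and square at (285,223). I go down and grip.

{"name": "drive_tool", "arguments": {"commands": "0 0 -0.026 0 0.4 40 100;0 0 0 0 0 35 100;0 0 0 0 0 15 100;0 0 0 0 0 0 50;0 0 0 0 0 0 25"}}

```text
t: 21.28
eef_pos: [460.4, -99.3, 15.2]
ee_rot: [-3.14, -0.002, -1.091]
force: [1.0, 1.2, 2.8]
finger_gap: 51.5
grip_force: 1.2
```

{"name": "drive_tool", "arguments": {"commands": "0 0 0 0 0 0 25;0 0 0 0 0 0 25;0 0 0 0 0 -8 25;0 0 0 0 0 -10 25;0 0 0 0 0 -12 25"}}

```text
t: 21.9
eef_pos: [458.3, -98.3, 43.5]
ee_rot: [3.141, 0.001, -1.091]
force: [0.4, 0.1, -4.9]
finger_gap: 48.4
grip_force: 73.8
```

{"name": "drive_tool", "arguments": {"commands": "0 0 0 0 0 -5 25;0 0 0 0 0 0 25;0 0 0 0 0 0 25"}}

```text
t: 22.28
eef_pos: [458.7, -98.6, 48.2]
ee_rot: [3.141, 0.001, -1.091]
force: [-0.3, 0.2, -5.1]
finger_gap: 48.0
grip_force: 74.0
```

```bash
python3 - <<'E'
from h import *
o=get_obs();print(o["eef_pos"],o["ee_rot"],o["finger_gap"],o["grip_force"])
look("w17","bench_block")
plan(622,-251.6,o["eef_pos"][2],0.783-np.pi/2,step=45)
E
```

```text
[458.70544472 -98.55977771  48.24238533] [ 3.14110182e+00  5.68372888e-04 -1.09121607e+00] 48.00446126585402 73.95896315574646
bench_block 0.91 ztop 63.3 (458.3302001953125, -98.11749267578125) (49.85456466674805, 50.73147201538086) yaw 2.044 13494
q6 2.29 dyaw 0.303 rows 5
0.000 0.000 -0.061 42.2 -14.9 -0.1 G; 0.000 0.000 -0.061 43.1 -12.3 -0.1 G; 0.000 0.000 -0.061 43.7 -9.6 -0.1 G; 0.000 0.000 -0.061 44.2 -7.0 -0.0 G; 0.000 0.000 -0.061 44.6 -4.3 -0.0 G;
```

{"name": "drive_tool", "arguments": {"commands": "0 0 -0.061 42.2 -14.9 0 25;0 0 -0.061 43.1 -12.3 0 25;0 0 -0.061 43.7 -9.6 0 25;0 0 -0.061 44.2 -7 0 25;0 0 -0.061 44.6 -4.3 0 25"}}

```text
t: 23.0
eef_pos: [623.2, -252.5, 47.5]
ee_rot: [3.141, 0.001, -0.784]
force: [0.0, 0.2, -4.8]
finger_gap: 48.2
grip_force: 74.0
```

{"name": "drive_tool", "arguments": {"commands": "0 0 0 0 0 0 25;0 0 0 0 0 0 25;0 0 0 0 0 0 25"}}

```text
t: 23.38
eef_pos: [621.6, -250.6, 47.9]
ee_rot: [3.141, 0.002, -0.786]
force: [-0.4, -0.1, -4.7]
finger_gap: 48.2
grip_force: 74.1
```

```bash
python3 - <<'E'
from h import *
o=get_obs();print(o["eef_pos"],o["ee_rot"],o["finger_gap"],o["grip_force"])
look("w18","bench_block");look("w18","nest_square")
E
```

```text
[ 621.59331862 -250.61396232   47.87452334] [ 3.14118157e+00  1.73402231e-03 -7.85858181e-01] 48.21649157956768 74.1172456741333
bench_block 0.94 ztop 62.9 (620.956787109375, -250.4113311767578) (50.04880905151367, 50.737186431884766) yaw 2.355 13667
nest_square 0.94 ztop 12.6 (602.9508666992188, -396.9604187011719) (54.60734558105469, 69.39448547363281) yaw 2.38 15273
nest_square 0.56 ztop 12.9 (632.7871704101562, -262.6058654785156) (88.54228210449219, 60.530372619628906) yaw 0.778 10720
```

View pics/w18.png

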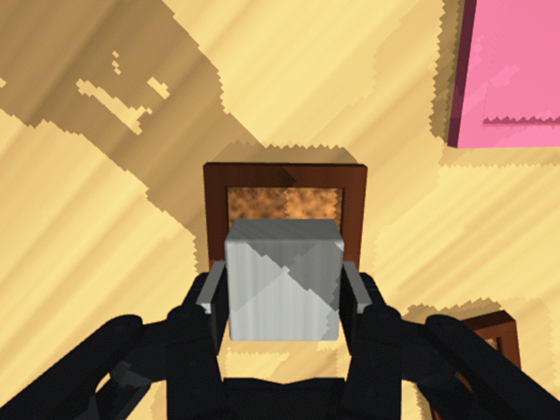

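The block is square over the dark nest at (285,285), about 2.5 mm short along tool x. I correct that and lower.

{"name": "drive_tool", "arguments": {"commands": "0 0 0 2.5 0.2 9 25;0 0 0 0 0 8 25;0 0 0 0 0 5 25;0 0 0 0 0 1.5 25;0 0 0 0 0 0 25"}}

```text
t: 24.2
eef_pos: [624.2, -253.5, 25.0]
ee_rot: [3.142, 0.0, -0.786]
force: [0.1, 0.9, -5.2]
finger_gap: 48.2
grip_force: 74.1
```

{"name": "drive_tool", "arguments": {"commands": "0 0 0 0 0 1 25;0 0 0 0 0 0 25"}}

```text
t: 24.45
eef_pos: [624.3, -253.6, 24.3]
ee_rot: [-3.141, -0.0, -0.786]
force: [-0.1, 0.1, -5.1]
finger_gap: 47.9
grip_force: 74.1
```

```bash
python3 - <<'E'
from h import *
o=get_obs();print(o["eef_pos"],o["force"])
look("w19","bench_block");look("w19","nest_square")
E
```

```text
[ 624.31831174 -253.55874905   24.31759577] [-0.06703843  0.128054   -5.10571127]
nest_square 0.79 ztop 12.7 (607.8056030273438, -389.85687255859375) (37.70197677612305, 66.35574340820312) yaw 2.377 13088
nest_square 0.74 ztop 12.9 (622.9586791992188, -252.61160278320312) (88.62906646728516, 88.49140930175781) yaw 0.775 10576
```

{"name": "drive_tool", "arguments": {"commands": "0 0 0 0 0 0.7 25;0 0 0 0 0 0 25"}}

```text
t: 24.9
eef_pos: [624.1, -253.5, 23.3]
ee_rot: [3.142, 0.0, -0.786]
force: [-0.9, 0.4, -5.4]
finger_gap: 47.9
grip_force: 74.1
```

{"name": "drive_tool", "arguments": {"commands": "0 0 0 0 0 0.5 25;0 0 0 0 0 0 25"}}

```text
t: 25.15
eef_pos: [624.2, -253.5, 22.9]
ee_rot: [-3.142, -0.0, -0.786]
force: [-0.3, 1.0, -4.1]
finger_gap: 47.8
grip_force: 74.1
```

{"name": "drive_tool", "arguments": {"commands": "0 0 0 0 0 0.5 25;0 0 0 0 0 0 25;0 0 0 0 0 0 50;0 0 0 0 0 0 75;0 0 0 0 0 0 80"}}

```text
t: 25.78
eef_pos: [625.1, -254.0, 23.3]
ee_rot: [-3.141, -0.002, -0.786]
force: [0.3, -0.6, -0.5]
finger_gap: 68.3
grip_force: 0.0
```

{"name": "drive_tool", "arguments": {"commands": "0 0 0 0 0 0 85;0 0 0 0 0 -20 85;0 0 0 0 0 -40 100;0 0 0 0 0 -40 100;0 0 0 0 0 0 100"}}

```text
t: 26.4
eef_pos: [627.5, -255.3, 129.8]
ee_rot: [-3.138, -0.011, -0.786]
force: [0.3, 0.6, 0.2]
finger_gap: 85.2
grip_force: 0.0
```

{"name": "drive_tool", "arguments": {"commands": "0 0 0 -40 0 -20 100;0 0 0 -40 0 -20 100;0 0 0 -40 0 0 100;0 0 0 0 0 0 100;0 0 0 0 0 0 100"}}

```text
t: 27.02
eef_pos: [539.7, -168.8, 162.6]
ee_rot: [-3.142, -0.001, -0.786]
force: [1.2, 0.7, 1.1]
finger_gap: 85.3
grip_force: 0.0
```

```bash
python3 - <<'E'
from h import *
o=get_obs();print(o["eef_pos"],o["force"],o["finger_gap"])
look("w20","bench_block");look("w20","nest_square")
c=camera("top");save(c,"top1");W=world(c)
for (x,y,s) in [(633,81,22),(465,243,14),(439.5,-258,10),(622.5,-252.5,17)]:
    m=(np.hypot(W[...,0]-x,W[...,1]-y)<45)&(W[...,2]>30)&(W[...,2]<50);p=W[m]
    print((x,y),m.sum(),p.mean(0).round(1),np.percentile(p[:,2],[10,90]).round(1)) if m.sum() else print((x,y),"hidden")
E
```

```text
[ 539.66777769 -168.83427372  162.62339713] [1.20201423 0.73512737 1.05559357] 85.29732149379294
bench_block 0.85 ztop 38.2 (623.3585205078125, -253.06954956054688) (50.04213333129883, 49.66111373901367) yaw 0.783 5328
nest_square 0.96 ztop 13.1 (620.2152709960938, -249.80581665039062) (88.63631439208984, 79.83187103271484) yaw 0.783 6629
(633, 81) 392 [632.2  80.   38.2] [35.1 41.8]
(465, 243) 192 [464.2 243.2  37.8] [34.1 41.1]
(439.5, -258) 313 [ 439.6 -257.5   35.9] [32.5 39.3]
(622.5, -252.5) 18 [ 595.6 -252.5   35.2] [31.  37.7]
```

View pics/top1.png

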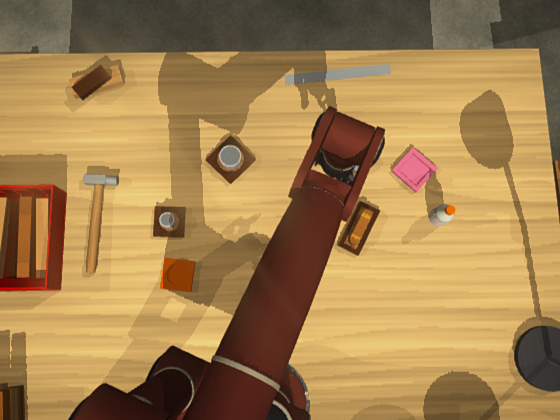

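The top view shows the large tin (230,157), small tin (168,221) and handle (360,228) in their nests, with the hammer and bottle undisturbed. The arm hides the block, but the wrist camera shows it flat (top at 38.2) and centred. I hand the job in.

```bash
python3 -c "
from workcell import *
print(job_done())"
```

```text
the job is handed in; nothing more can be done
None
```

All four pieces lie flat in their own nests, each within about 2 mm of centre by camera measurement; the hammer and glue bottle were not moved, and the job was handed in at about 27 s (no verdict came back).

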